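# Shake the next batch of rivet tins

## Task

Take the finished glass jar off the bench shaker and stand it on the cork pad; then stand every red tin waiting on the bench upright inside the rim of the shaker's platform. On the control box turn the big outer ring until its white pointer stands at the bold black arrow on the dial, leaving the small knob in the middle of it exactly as it is, and slide the black fader until its white line is level with the bold black arrow beside its track. Only when all that is done, push the grey run switch fully away from the robot, and leave the low white jar with the black lid and the cake of wax where they are.

Things in the scene. Friction and masses are not known exactly. Their poses are not given: they have to be found in the camera images.
- shaker: bench shaker, fixed: grey housing 170 x 170 mm with an aluminium-rimmed platform on top. Origin at the centre of its underside on the bench, z up, x and y along its sides; stands turned by up to 0.15 rad. It does not move in this task
- platform (a point): centre of the black rubber mat of the shaker's platform, 50 mm above the bench, axes as shaker. The mat is 162 x 162 mm inside a rim 4 mm thick that stands 14 mm above it; four tins would fit, two by two
- console: control box, fixed: grey, 120 (its x) x 240 (its y) mm, top 50 mm above the bench. Origin at the centre of its underside, x away from the robot, y to the left, z up; stands turned by up to 0.15 rad. The dual knob's axis is at x 0, y +62 mm; the fader runs along x at y -22 mm; the run switch along x at y -85 mm
- ring (a joint): big black outer ring of the dual knob, rad, clockwise from above counts up, 0 = pointer along the box's +x, stops at -2.3 and 2.3; it turns with about 0.05 N m and stays where left. The ring is 56 mm in diameter, ribbed, from 54 to 78 mm above the bench, on a skirt 68 mm across and 4 mm thick (50 to 54 mm above the bench)
- ring_centre (a point): on the dual knob's vertical axis, in the plane of the outer ring's top, 78 mm above the bench
- ring_pointer (a point): reference point of the ring's white pointer: turns with the ring, 38 mm from its axis, 52 mm above the bench
- speed_mark (a point): tip of the bold black flush arrow on the white dial round the ring: 38 mm from the ring's axis, 52 mm above the bench, so the ring is set when ring_pointer meets it. It is always clockwise of the starting pointer by 0.7 to 2.8 rad. The robot cannot move it
- inner (a joint): small grey inner knob, rad, clockwise from above counts up; 24 mm in diameter, it stands on the ring's axis from 78 to 98 mm above the bench, turns very easily and must stay as it is
- inner_pointer (a point): end of the dark line on top of the inner knob, 12 mm from the axis, 98 mm above the bench
- stroke (a joint): fader, m from the end of its track nearest the robot (0) to the far end (0.08) along the box's +x; needs about 1.2 N and stays where left
- stroke_top (a point): centre of the top of the fader's black cap, which is 14 mm along its track, 22 mm across it, and stands from 52 to 76 mm above the bench
- stroke_line (a point): point on the box's top 18 mm left (box +y) of the fader's middle, level with the cap's white line; moves with the fader
- stroke_mark (a point): tip of the bold black flush arrow left of the fader's track; the fader is set when stroke_line meets it. The robot cannot move it
- run (a joint): grey run switch, m: 0 = off (nearest the robot, where it starts), 0.03 = run (stop, farthest along the box's +x); needs about 1.2 N and stays where left
- run_top (a point): centre of the top of the run switch's grip, 18 x 18 mm, from 51 to 73 mm above the bench
- pad_top (a point): centre of the top of the cork pad, 80 x 80 mm, 6 mm thick, fixed on the bench
- jar: finished glass jar with a round wooden lid, 57 mm in diameter, 78 mm tall (glass body up to 64 mm, 55 mm across), about 0.2 kg; origin at the centre of its underside, z up through the lid. Starts on the shaker's platform
- tin_a: closed round red tin, 56 mm in diameter, 35 mm tall, lid fixed, 0.09 kg; origin at the centre of its underside, z up. Starts in the front of the bench, upright; may be absent
- tin_b: closed round red tin, 56 mm in diameter, 35 mm tall, lid fixed, 0.09 kg; origin at the centre of its underside, z up. Starts in the front of the bench, upright; may be absent
- tin_c: closed round red tin, 56 mm in diameter, 35 mm tall, lid fixed, 0.09 kg; origin at the centre of its underside, z up. Starts in the front of the bench, upright; may be absent
- balm: bystander: low white jar with a black lid, 71 mm in diameter, 54 mm tall, origin at the centre of its underside, behind the shaker and the control box
- wax: bystander: round cake of yellow beeswax, 39 mm in diameter, 13 mm tall, origin at the centre of its underside
Things that resemble listed ones, but are neither listed nor needed, are in the scene too. Leave any blue or orange look-alike of the tin_c alone.

How it is judged:
On the way, in this order (a step that is already met when the one before it is completed fails the run):
1. the finished jar stands on the cork pad (horizontal distance between jar and pad_top below 0.02 m and z of jar in the frame of pad_top between -0.004 and 0.006 m and angle between jar's own z axis and vertical below 0.15 rad and linear speed of jar below 0.03 m/s and contact force between the fingers and jar below 0.1 N), for 0.2 s.
2. all tins stand inside the platform's rim, the ring's pointer is at its arrow and the fader's line at its arrow (angle between each of tin_a, tin_b, tin_c's own z axis and vertical below 0.15 rad and linear speed of each of tin_a, tin_b, tin_c below 0.03 m/s and z of tin_a in the frame of platform between -0.004 and 0.006 m and x of tin_a in the frame of platform between -0.065 and 0.065 m and y of tin_a in the frame of platform between -0.065 and 0.065 m and z of tin_b in the frame of platform between -0.004 and 0.006 m and x of tin_b in the frame of platform between -0.065 and 0.065 m and y of tin_b in the frame of platform between -0.065 and 0.065 m and z of tin_c in the frame of platform between -0.004 and 0.006 m and x of tin_c in the frame of platform between -0.065 and 0.065 m and y of tin_c in the frame of platform between -0.065 and 0.065 m and contact force between the fingers and tin_a below 0.1 N and contact force between the fingers and tin_b below 0.1 N and contact force between the fingers and tin_c below 0.1 N and distance between ring_pointer and speed_mark below 0.004 m and distance between stroke_line and stroke_mark below 0.0035 m), for 0.2 s.
3. the run switch is pushed fully over (value of joint run above 0.027 m), for 0.2 s.
At the end, for the whole second after the job is handed in: Jar upright at rest on the pad, within 20 mm of its centre; every tin upright at rest on the mat inside the rim; ring pointer within 4 mm (0.1 rad) of its arrow, fader line within 3.5 mm of its arrow; run switch within 3 mm of its far stop (horizontal distance between jar and pad_top below 0.02 m and z of jar in the frame of pad_top between -0.004 and 0.006 m and angle between each of jar, tin_a, tin_b, tin_c's own z axis and vertical below 0.15 rad and linear speed of each of jar, tin_a, tin_b, tin_c below 0.03 m/s and z of tin_a in the frame of platform between -0.004 and 0.006 m and x of tin_a in the frame of platform between -0.065 and 0.065 m and y of tin_a in the frame of platform between -0.065 and 0.065 m and z of tin_b in the frame of platform between -0.004 and 0.006 m and x of tin_b in the frame of platform between -0.065 and 0.065 m and y of tin_b in the frame of platform between -0.065 and 0.065 m and z of tin_c in the frame of platform between -0.004 and 0.006 m and x of tin_c in the frame of platform between -0.065 and 0.065 m and y of tin_c in the frame of platform between -0.065 and 0.065 m and distance between ring_pointer and speed_mark below 0.004 m and distance between stroke_line and stroke_mark below 0.0035 m and value of joint run above 0.027 m); the robot touches nothing.
It fails at once if the inner knob is turned (its pointer moves 2.5 mm, 0.2 rad) (distance of inner_pointer from where it was at the start of the episode above 0.0025 m).
It fails at once if the low white jar or the wax is shifted by 30 mm (distance of any of balm, wax from where it was at the start of the episode above 0.03 m).
Of tin_a, tin_b, tin_c only 2 to 3 are there at a start; the rules pass over those that are not, and their reading is None.
At some moment in a run one of tin_a, tin_b, tin_c may be knocked a few centimetres aside while the robot is not near it.
It also fails if it takes over 200 s, if anything falls off the work surface, if the arm or the gripper's body presses on something with over 40 N, if the wrist force passes 120 N, or if a joint passes its speed limit or range.

## Robot

A 6-joint arm with a two-finger parallel gripper is mounted at the origin on a cart in front of the work surface, level with it; the furniture and walls round the work are solid. World frame = base frame: x ahead of the robot, y to its left, z up, the work surface at z = 0. Lengths are in m, angles in rad, forces in N, time in s.
With the tool pointing down it reaches from about 0.275 to 0.875 m from the base axis. Payload 12.5 kg.
Tool frame: the origin (TCP) lies at the very end of the fingers, on their centre line; the grasp point (between the pads) lies 19 mm behind it; x points along the fingers, y is the direction in which the jaws open and shut, and the axes are right-handed (so a half turn about x gives the same grasp; the last joint's range is limited). The gripper opens to 85 mm and grips with 20 to 120 N. Pads are 22 mm wide; open, the fingers measure 114 mm over their backs; the gripper's body (76 mm by 85 mm) begins 54 mm behind the grasp point. The pads swing forward as they close: fully open they stand 13 mm farther back than shut.
Start: joints at [1.075, 0.351, 1.652, -0, 1.139, -0.085], TCP at [0.22, 0.504, 0.231] pointing down, gripper open.
Joint ranges: [-2.75, 2.75], [-0.79, 2.1], [0.01, 2.65], [-1.57, 4.71], [0.07, 3.14], [-2.87, 2.87]. Speed limits (rad/s): [2.22, 2.22, 2.79, 3.14, 3.14, 3.14].

## Interface

Orientations are given as a 3x3 rotation matrix whose columns are the frame's x, y, z axes.
In Python, from bench import manip gives the robot as it stands. Calls block until the motion is done:
- manip.move_ptp(position, orientation): joint-space move of the TCP to a pose.
- manip.move_l(position, attitude=None, max_speed=0.15): straight line of the TCP; attitude=None keeps the orientation; max_speed is the mean speed in m/s.
- manip.move_j(angles): joint-space move.
- manip.set_gripper(opening, effort=None): opening from 0.0 (shut) to 1.0 (fully open); effort is the grip in N (None keeps the last); returns when the fingers have stopped.
- manip.dwell(seconds).
- manip.inverse_kinematics(position, orientation): joint angles nearest the present ones, or None.
- manip.grab_frame(name): name is "side" or "top" or "wrist"; returns (picture, depth): 420x560x3 uint8, red, green, blue; 420x560 float32, m along the optical axis (not along the pixel's ray), 0 where there is no reading.
- manip.get_calibration(name): a dict with "camera_matrix" (3x3 intrinsics, pixels), "R" (3x3) and "t" (3): a world point X has camera coordinates R X + t. Camera axes: x right, y down, z forward; pixel columns grow to the right and rows downward; lengths in m; the calibration is good to about 2 mm. The wrist camera is an equidistant fisheye: a pixel r from the principal point sees the ray r / f radians off the axis. A picture is of the moment at which its call begins: read the wrist's pose just before it. get_calibration takes no time and is no camera call; for the wrist camera it gives the pose at the moment of the call.
A pose or a line that the arm cannot do raises manip.Unreachable and nothing moves.
- manip.sign_off(): hands the job in, once; it reports no verdict.
Trained networks look in the newest picture that a camera, given by its name, has taken for a name from the list of things; names that differ only in an ending like _2 or _b are one class to them, and where a whole thing is asked for, a point or a joint stands for the part that bears it (a point fixed in the world has none). Each returns a list of dicts, best first, with "confidence" (0 to 1); they miss things now and then, are a little off and sometimes report something else, mostly with a low value. They report only what shows in the picture. A call takes as long as a camera call. They do not tell look-alikes from the thing itself.
- manip.look_for(camera, name): "at" ([x, y, z] in m, in world coordinates, good to about 4 mm: the middle of the surface that is visible of it).
Readings, each from a call of its own:
- manip.current_time(): time.
- manip.current_qpos(): joint angles.
- manip.current_joint_vel(): joint speeds.
- manip.current_joint_torque(): joint torques, N m.
- manip.current_ee_pos(): TCP position.
- manip.current_tcp_rot(): TCP orientation.
- manip.current_force(): force on the tool from outside, world axes, zero at the start.
- manip.current_ft_torque(): the same for the moment, N m.
- manip.current_grip_width(): opening from 0.0 (shut) to 1.0 (fully open).
Only numpy, scipy, OpenCV 4.12 (cv2) and the standard library are available. Lean on these libraries where they do the work, as an engineer would, in place of code of your own. Each camera call takes 0.05 s, during which the arm holds its last target.

## Working session

There is one attempt and no reset: what is moved stays moved. The work goes in short steps, each a Python script; the robot and the scene stay as the last script left them, time stands still between calls to the robot, and variables do not carry over. Pictures are saved under pics/ and viewed, and the job is handed in when it is done.

```bash
ls; mkdir -p pics; python3 - <<'E'
from bench import manip
import cv2
for n in ("top","side","wrist"):
    p,d=manip.grab_frame(n); cv2.imwrite(f"pics/{n}0.png",p[:,:,::-1]); 
    c=manip.get_calibration(n); print(n,c)
    for o in ("shaker","jar","tin_a","console","ring","stroke","run","pad_top","balm","wax","inner","platform","speed_mark","stroke_mark","ring_pointer"):
        try:
            r=manip.look_for(n,o); print(o,[(q["at"],q["confidence"]) for q in r][:5])
        except Exception as e: print(o,repr(e))
print(manip.current_time())
E
```

```text
pics
top {'camera_matrix': array([[543.5261733 ,   0.        , 293.56918567],
       [  0.        , 543.5261733 , 214.36593474],
       [  0.        ,   0.        ,   1.        ]]), 'R': array([[-0.01701593, -0.99983062,  0.00701351],
       [-0.97643056,  0.0151074 , -0.2153024 ],
       [ 0.21515997, -0.01051178, -0.97652224]]), 't': array([-0.18726302,  0.60967306,  1.15135893])}
shaker [([0.5886, -0.0078, 0.0496], 0.96)]
jar [([0.6194, -0.0358, 0.1271], 0.63)]
tin_a [([0.4427, -0.3069, 0.0311], 0.94), ([0.444, -0.1903, 0.0375], 0.92), ([0.4496, -0.4165, 0.0383], 0.8), ([0.7347, -0.3922, 0.0349], 0.71), ([0.7217, -0.064, 0.0142], 0.61)]
console [([0.5883, -0.2827, 0.0491], 0.81)]
ring [([0.5841, -0.219, 0.0787], 0.89)]
stroke []
run [([0.5918, -0.2169, 0.0984], 0.64), ([0.5777, -0.3688, 0.0721], 0.51)]
pad_top [([0.4429, -0.0662, 0.0066], 0.6)]
balm [([0.7159, -0.1533, 0.0547], 0.91)]
wax [([0.7231, -0.0644, 0.0154], 0.73)]
inner [([0.5858, -0.2201, 0.0782], 0.52), ([0.5924, -0.2192, 0.1024], 0.49)]
platform [([0.584, -0.0095, 0.0455], 0.79), ([0.6203, -0.0355, 0.1263], 0.52)]
spe
[... 1235 characters left out ...]
12], 0.36)]
ring_pointer [([0.5953, -0.2051, 0.0716], 0.68)]
wrist {'camera_matrix': array([[325.1922621 ,   0.        , 275.37695112],
       [  0.        , 325.1922621 , 209.94772881],
       [  0.        ,   0.        ,   1.        ]]), 'R': array([[ 3.99251458e-01,  9.16841386e-01,  3.81354960e-04],
       [ 8.85164946e-01, -3.85565830e-01,  2.60426591e-01],
       [ 2.38916914e-01, -1.03638134e-01, -9.65493576e-01]]), 't': array([-0.54945146, -0.03362935,  0.37762028])}
shaker []
jar []
tin_a [([0.4322, 0.074, 0.0327], 0.78)]
console []
ring []
stroke []
run []
pad_top [([0.4339, 0.0744, 0.0353], 0.61)]
balm []
wax []
inner []
platform []
speed_mark []
stroke_mark []
ring_pointer []
2.4
```

View pics/top0.png

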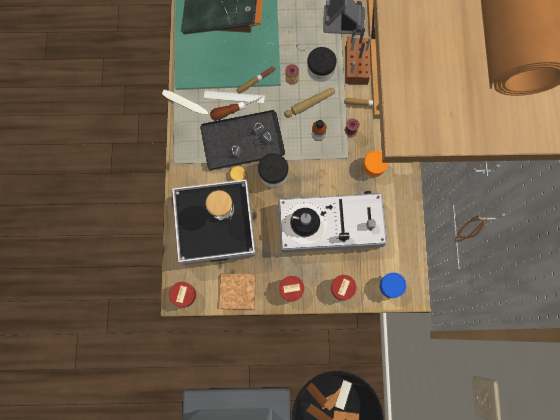

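View pics/side0.png

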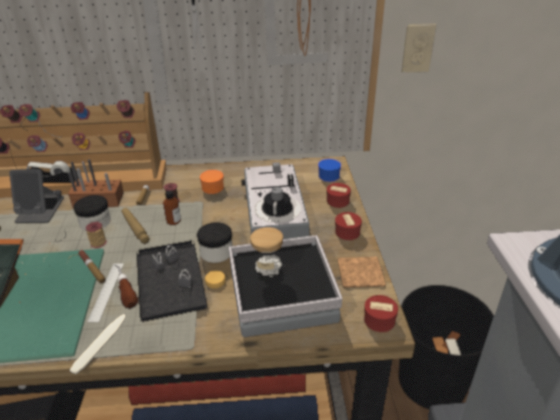

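```bash
python3 - <<'E'
import cv2
p=cv2.imread("pics/top0.png")
c=p[130:300,360:520]
cv2.imwrite("pics/top0_con.png",cv2.resize(c,None,fx=3.5,fy=3.5,interpolation=cv2.INTER_CUBIC))
E
```

```text
(no output)
```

View pics/top0_con.png

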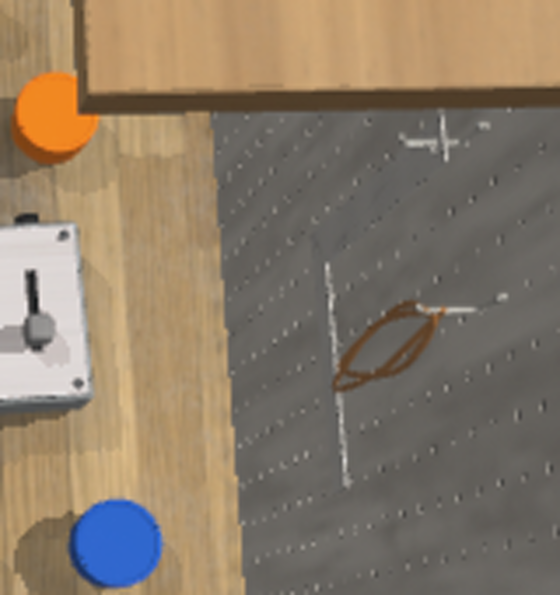

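Candidates: red tins are at top-view (182,294), (291,289) and (344,288). The look-alikes to leave are blue (393,285) and orange (376,163). The jar is at (219,205), with its round wooden lid, standing on the platform. The balm is at (273,169), and another black-lidded pot at (321,60) is not needed. The cork pad is at (237,291). Next I measure by depth.

```bash
cat > h.py <<'E'
from bench import manip
import numpy as np, cv2
def frame(n):
    c=manip.get_calibration(n); p,d=manip.grab_frame(n); return p,d,c
def cloud(d,c):
    K,R,t=c["camera_matrix"],c["R"],c["t"]
    v,u=np.mgrid[0:d.shape[0],0:d.shape[1]]
    X=np.stack([(u-K[0,2])/K[0,0]*d,(v-K[1,2])/K[1,1]*d,d],-1)
    W=(X-t)@R
    W[d<=0]=np.nan
    return W
def proj(P,c):
    q=c["R"]@np.asarray(P,float)+c["t"]; K=c["camera_matrix"]; return np.array([K[0,0]*q[0]/q[2]+K[0,2],K[1,1]*q[1]/q[2]+K[1,2]])
def ortho(n,p,d,c,x,y,z,s=0.0005):
    """rectify picture on plane height z; returns image with row 0 = x max, col 0 = y max"""
    xs=np.arange(x[1],x[0],-s); ys=np.arange(y[1],y[0],-s)
    Y,X=np.meshgrid(ys,xs); P=np.stack([X,Y,np.full_like(X,z)],-1)
    Q=P@c["R"].T+c["t"]; K=c["camera_matrix"]
    u=(K[0,0]*Q[...,0]/Q[...,2]+K[0,2]).astype(np.float32); v=(K[1,1]*Q[...,1]/Q[...,2]+K[1,2]).astype(np.float32)
    return cv2.remap(p,u,v,cv2.INTER_CUBIC)
def down(a):
    """tool down, jaw axis y at world yaw a"""
    x=np.array([0,0,-1.]); y=np.array([np.cos(a),np.sin(a),0]); return np.stack([x,y,np.cross(x,y)],1)
def circ(W,m):
    P=W[m][:,:2]; cc,r=cv2.minEnclosingCircle((P*1000).astype(np.float32)); return np.array(cc)/1000,r/1000
def reds(p,W):
    hsv=cv2.cvtColor(p,cv2.COLOR_RGB2HSV)
    z=W[...,2]
    m=((z>0.028)&(z<0.042)&(W[...,0]<0.55)|(z>0.075)&(z<0.095)).astype(np.uint8)
    red=(((hsv[...,0]<8)|(hsv[...,0]>170))&(hsv[...,1]>120)).astype(np.uint8)
    red=cv2.morphologyEx(red,cv2.MORPH_CLOSE,np.ones((15,15)))
    n,l,st,_=cv2.connectedComponentsWithStats(m&red)
    out=[]
    for i in range(1,n):
        if st[i,4]>150:
            c,r=circ(W,l==i); out.append((c.round(4),round(r,4),np.median(z[l==i]).round(4),st[i,4]))
    return out
E
python3 - <<'E'
from h import *
for n in ("top","side"):
    p,d,c=frame(n); W=cloud(d,c); z=W[...,2]
    print(n,"reds",*reds(p,W),sep="\n ")
    for nm,zz,x,y in (("shaker",(0.058,0.070),(0.45,0.72),(-0.15,0.15)),("console",(0.045,0.056),(0.45,0.72),(-0.45,-0.13)),("pad",(0.003,0.010),(0.37,0.5),(-0.13,0.0))):
        m=(z>zz[0])&(z<zz[1])&(W[...,0]>x[0])&(W[...,0]<x[1])&(W[...,1]>y[0])&(W[...,1]<y[1])
        m=cv2.morphologyEx(m.astype(np.uint8),cv2.MORPH_OPEN,np.ones((2,2)))
        k,l,st,_=cv2.connectedComponentsWithStats(m); i=1+np.argmax(st[1:,4]); 
        mm=l==i; P=W[mm][:,:2]*1000
        print(nm,mm.sum(),cv2.minAreaRect(P.astype(np.float32)),np.median(z[mm]))
    for nm,zz,x,y in (("jar",(0.12,0.135),(0.5,0.7),(-0.15,0.1)),("ringtop",(0.073,0.083),(0.53,0.65),(-0.28,-0.15)),("inner",(0.092,0.104),(0.53,0.65),(-0.28,-0.15)),("run",(0.067,0.08),(0.5,0.66),(-0.42,-0.33)),("fader",(0.066,0.08),(0.5,0.66),(-0.33,-0.27)),("balm",(0.048,0.06),(0.67,0.78),(-0.22,-0.09))):
        m=(z>zz[0])&(z<zz[1])&(W[...,0]>x[0])&(W[...,0]<x[1])&(W[...,1]>y[0])&(W[...,1]<y[1])
        if m.sum()<3: print(nm,"none");continue
        print(nm,m.sum(),*circ(W,m),W[m].mean(0),np.median(z[m]))
    if n=="top":
        o=ortho(n,p,d,c,(0.5,0.68),(-0.42,-0.14),0.052,0.00035); cv2.imwrite("pics/orth0.png",o[:,:,::-1])
    z2=W[(z>0.1)&(W[...,1]<-0.3)]; print("high right",np.nanmin(z2,0),np.nanmax(z2,0))
E
```

```text
top
 reds
 (array([ 0.446 , -0.3062]), 0.0283, np.float64(0.0333), np.int32(487))
 (array([ 0.4453, -0.1894]), 0.0281, np.float64(0.0333), np.int32(489))
 (array([0.4367, 0.0566]), 0.0288, np.float64(0.0329), np.int32(498))
shaker 46 ((652.7402954101562, 73.13286590576172), (12.487446784973145, 40.82642364501953), 76.6495590209961) 0.059302231799716935
console 4060 ((nan, nan), (0.0, 0.0), 0.0) nan
pad 337 ((425.0566101074219, -66.33300018310547), (79.22041320800781, 45.31467819213867), 88.61550903320312) 0.004754995472307791
jar 512 [ 0.62257635 -0.03572309] 0.028604549407958986 [ 0.62141198 -0.03597171  0.12492687] 0.1247517096405776
ringtop 357 [ 0.59182507 -0.22219659] 0.028655881881713866 [ 0.59018494 -0.22215227  0.07676655] 0.0766096164167972
inner 85 [ 0.59182483 -0.22210489] 0.011635852813720702 [ 0.59159232 -0.22179736  0.09660109] 0.09665470562392703
run 59 [ 0.58299005 -0.36954224] 0.01036941146850586 [ 0.58235322 -0.36870139  0.07085238] 0.07067714513398175
fader 61 [ 0.55550629 -0.30720337] 0.011456428527832031 [ 0.55529559 -0.30693637  0.07381594] 0.07394245112669742
b
[... 845 characters left out ...]
2 -0.02751951  0.12675994] 0.12720334188495022
ringtop 286 [ 0.59230042 -0.21798897] 0.02967200469970703 [ 0.59255327 -0.20998042  0.07832461] 0.0786598361935435
inner 85 [ 0.59088837 -0.21830466] 0.013330855369567872 [ 0.59223057 -0.2162885   0.09731277] 0.098140553692165
run 41 [ 0.58507025 -0.36503339] 0.011026881217956542 [ 0.58399799 -0.36304914  0.07200613] 0.07251675026236933
fader 58 [ 0.55692682 -0.30353439] 0.012167837142944336 [ 0.55619398 -0.30061371  0.07363907] 0.07478074119986916
balm 677 [ 0.72336371 -0.14649068] 0.03640137481689453 [ 0.72190138 -0.14232634  0.05447928] 0.054874395089447546
high right [-0.17440931 -0.52628317  0.10001324] [ 1.23864059 -0.31354552  0.42709097]
```

View pics/orth0.png

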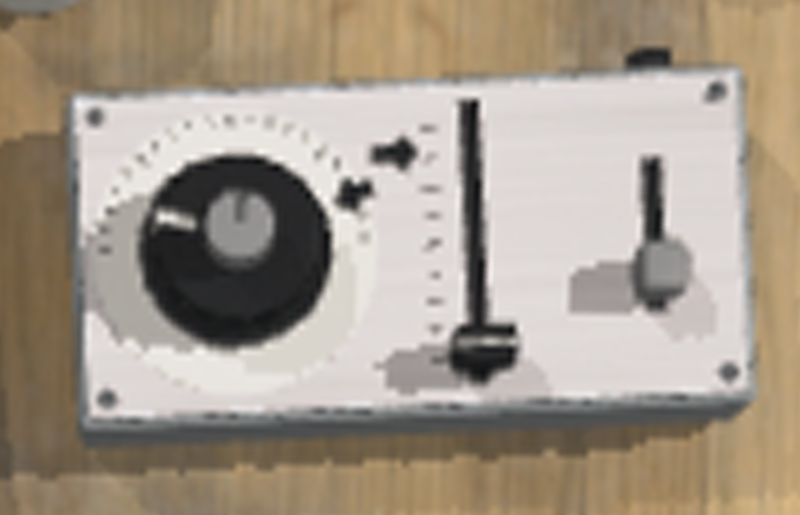

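The console view shows the ring pointer at about (177,218), the dial arrow tip at about (342,192), the fader arrow tip at about (418,153) and the fader cap line at about (483,342). Now the shaker and pad.

```bash
python3 - <<'E'
from h import *
for n in ("top","side"):
    p,d,c=frame(n)
    o=ortho(n,p,d,c,(0.37,0.70),(-0.13,0.13),0.064,0.0005); o2=ortho(n,p,d,c,(0.37,0.70),(-0.13,0.13),0.006,0.0005)
    o=np.concatenate([o[:420],o2[420:]]); o=cv2.resize(o,None,fx=.9,fy=.9)
    cv2.imwrite(f"pics/sh_{n}.png",o[:,:,::-1])
a=np.hstack([cv2.imread("pics/sh_top.png")[:590,:400],cv2.imread("pics/sh_side.png")[:590,:400]])
a=a[:, :800]
cv2.imwrite("pics/sh.png",a); print(a.shape)
E
```

```text
(590, 800, 3)
```

View pics/sh.png

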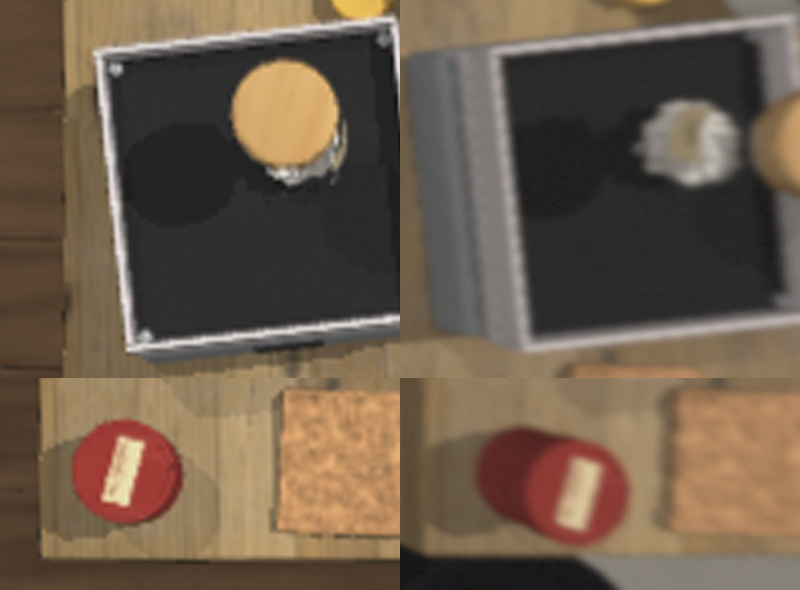

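```bash
python3 - <<'E'
from h import *
print(manip.current_tcp_rot().round(2).tolist(), manip.inverse_kinematics([0.6225,-0.0343,0.24],down(np.pi/2)),manip.inverse_kinematics([0.6225,-0.0343,0.24],down(-np.pi/2)))
manip.move_ptp([0.6225,-0.0343,0.24],down(-np.pi/2))
p,d,c=frame("wrist"); cv2.imwrite("pics/w1.png",p[:,:,::-1])
print(c, [ (n,[(q["at"],q["confidence"]) for q in manip.look_for("wrist",n)][:2]) for n in ("jar","shaker")])
print(manip.current_time(),manip.current_ee_pos(),manip.current_qpos())
E
```

```text
[[0.0, 0.4, 0.92], [0.0, 0.92, -0.4], [-1.0, 0.0, -0.0]] [-1.29699726e-01  4.76818147e-01  1.43993801e+00 -4.44089210e-16
  1.22483649e+00 -1.70049605e+00] [-1.29699726e-01  4.76818147e-01  1.43993801e+00 -4.44089210e-16
  1.22483649e+00  1.44109660e+00]
{'camera_matrix': array([[325.1922621 ,   0.        , 275.37695112],
       [  0.        , 325.1922621 , 209.94772881],
       [  0.        ,   0.        ,   1.        ]]), 'R': array([[ 1.58094238e-03, -9.99998616e-01, -5.18303049e-04],
       [-9.65484214e-01, -1.66137249e-03,  2.60456278e-01],
       [-2.60456779e-01,  8.86470446e-05, -9.65485504e-01]]), 't': array([-0.0349098 ,  0.56456642,  0.54827895])} [('jar', [([0.6296, -0.0373, 0.1285], 0.6)]), ('shaker', [([0.6025, -0.004, 0.051], 0.9)])]
5.1417 [ 0.62250916 -0.03369034  0.24002496] [-1.28751435e-01  4.76734596e-01  1.44000580e+00  6.50458161e-05
  1.22482262e+00  1.44093373e+00]
```

View pics/w1.png

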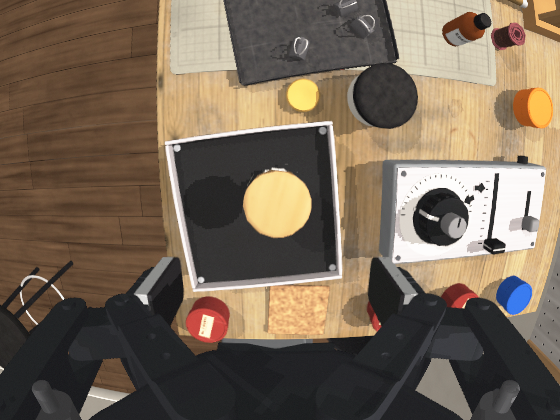

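The wrist view shows the jar lid centred at (277,204), the rim corners at about (166,143), (332,122), (342,276) and (192,290), and pad corners at about (269,287) and (329,335). I'll triangulate these with the fisheye model.

```bash
cat >> h.py <<'E'
def wray(uv,c,z):
    K=c["camera_matrix"]; a=np.array([uv[0]-K[0,2],uv[1]-K[1,2]])/K[0,0]; th=np.hypot(*a)
    r=np.array([*(a/max(th,1e-9)*np.sin(th)),np.cos(th)]); o=-c["R"].T@c["t"]; w=c["R"].T@r
    return o+w*(z-o[2])/w[2]
def wortho(p,c,x,y,z,s=0.0005):
    xs=np.arange(x[1],x[0],-s); ys=np.arange(y[1],y[0],-s)
    Y,X=np.meshgrid(ys,xs); P=np.stack([X,Y,np.full_like(X,z)],-1)
    Q=P@c["R"].T+c["t"]; K=c["camera_matrix"]
    rr=np.hypot(Q[...,0],Q[...,1]); th=np.arctan2(rr,Q[...,2]); f=K[0,0]*th/np.maximum(rr,1e-9)
    return cv2.remap(p,(f*Q[...,0]+K[0,2]).astype(np.float32),(f*Q[...,1]+K[1,2]).astype(np.float32),cv2.INTER_CUBIC)
def wproj(P,c):
    Q=c["R"]@np.asarray(P,float)+c["t"]; K=c["camera_matrix"]; rr=np.hypot(Q[0],Q[1]); f=K[0,0]*np.arctan2(rr,Q[2])/rr
    return np.array([f*Q[0]+K[0,2],f*Q[1]+K[1,2]])
E
python3 - <<'E'
from h import *
p,d,c=frame("wrist")
for uv in ((166,143),(332,122),(342,276),(192,290)): print("rim",wray(uv,c,.064).round(4))
for uv in ((277,204),): print("jar",wray(uv,c,.128).round(4))
for uv in ((269,287),(329,335),(329,286),(270,333)): print("pad",wray(uv,c,.006).round(4))
o=wortho(p,c,(0.39,0.69),(-0.13,0.1),0.064,0.0005); o2=wortho(p,c,(0.39,0.69),(-0.13,0.1),0.006,0.0005)
o[390:]=o2[390:]; cv2.imwrite("pics/wo1.png",o[:595,:,::-1])
E
```

```text
rim [0.672  0.0765 0.064 ]
rim [ 0.6911 -0.0893  0.064 ]
rim [ 0.5266 -0.1079  0.064 ]
rim [0.5076 0.0606 0.064 ]
jar [ 0.6243 -0.0355  0.128 ]
pad [ 0.4822 -0.026   0.006 ]
pad [ 0.4012 -0.1111  0.006 ]
pad [ 0.4827 -0.105   0.006 ]
pad [ 0.4067 -0.0268  0.006 ]
```

View pics/wo1.png

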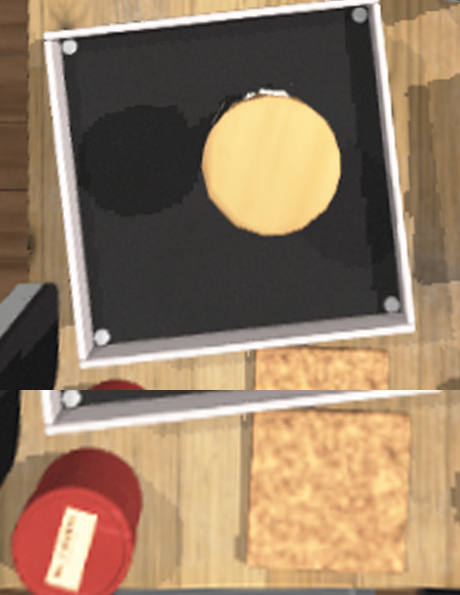

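```bash
python3 - <<'E'
from h import *
R=down(-np.pi/2)
manip.move_l([0.623,-0.035,0.15],R,0.2)
manip.move_l([0.623,-0.035,0.073],R,0.1)
print(manip.current_force())
manip.set_gripper(0.0,40); print(manip.current_grip_width(),manip.current_force(),manip.current_ee_pos())
manip.move_l([0.623,-0.035,0.160],R,0.12); print(manip.current_grip_width(),manip.current_force())
manip.move_l([0.4443,-0.0642,0.125],R,0.18)
print(manip.current_ee_pos(),manip.current_time())
p,d,c=frame("side"); cv2.imwrite("pics/s2.png",p[:,:,::-1])
W=cloud(d,c);m=(W[...,2]>0.12)&(W[...,2]<0.19)&(abs(W[...,0]-.444)<.04)&(abs(W[...,1]+.06)<.04)
p,d,c=frame("wrist"); cv2.imwrite("pics/w2.png",p[:,:,::-1])
E
```

```text
[ 0.21245101 -0.30843561  1.0172874 ]
0.6269641089489931 [-2.41872247  2.15201751  6.84774167] [ 0.62331211 -0.03482483  0.07382142]
0.6357321897323692 [-0.32876129 -0.27721466 -3.25307444]
[ 0.44517569 -0.06423748  0.12520197] 9.1917
```

View pics/s2.png

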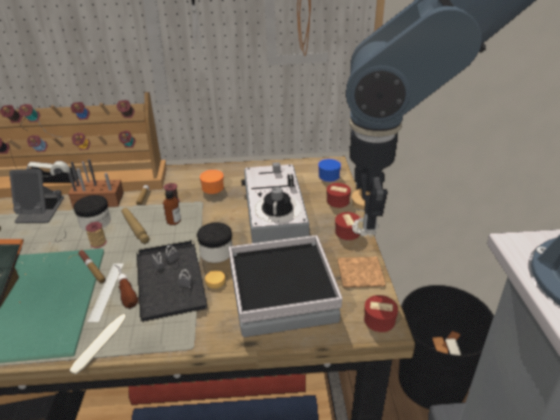

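View pics/w2.png

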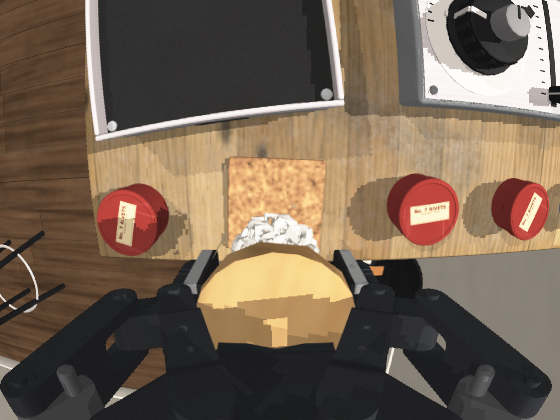

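```bash
python3 - <<'E'
from h import *
R=down(-np.pi/2)
manip.move_l([0.4443,-0.0642,0.045],R,0.12)
f0=manip.current_force()
for z in (0.034,0.032,0.031,0.030,0.029):
    manip.move_l([0.4443,-0.0642,z],R,0.03); f=manip.current_force(); print(z,f-f0,manip.current_ee_pos())
    if f[2]-f0[2]>1.5: break
manip.set_gripper(0.85)
P=manip.current_ee_pos(); manip.move_l([P[0],P[1],0.13],R,0.15)
manip.move_l([0.46,0.06,0.25],R,0.3)
for n in ("top","side"):
    p,d,c=frame(n);W=cloud(d,c);z=W[...,2]
    m=(z>0.074)&(z<0.095)&(abs(W[...,0]-.444)<.05)&(abs(W[...,1]+.06)<.05)
    if m.sum(): print(n,m.sum(),circ(W,m),np.median(z[m]))
    print(*reds(p,W),sep="\n ")
p,d,c=frame("wrist"); cv2.imwrite("pics/w3.png",p[:,:,::-1]); print(c["R"].tolist(),c["t"])
print(manip.current_time())
E
```

```text
0.034 [ 0.32921898  0.58428368 -0.16901798] [ 0.44423599 -0.06419027  0.03391232]
0.032 [-0.29259903  1.23594697  1.16496909] [ 0.4442716  -0.06419184  0.03195384]
0.031 [-0.41976558  0.28282518  0.39150517] [ 0.44428863 -0.06418046  0.03097349]
0.03 [-0.42632233  0.23116821  0.61952046] [ 0.44428865 -0.06419926  0.02997399]
0.029 [-3.39604511  3.1676249  13.55397678] [ 0.4446809  -0.06412363  0.02971169]
top 537 (array([ 0.44418378, -0.06355772]), 0.02837173080444336) 0.08084377817416541
(array([ 0.4458, -0.3063]), 0.0282, np.float64(0.0333), np.int32(493))
 (array([ 0.4453, -0.1898]), 0.0282, np.float64(0.0336), np.int32(497))
 (array([0.4362, 0.0555]), 0.0289, np.float64(0.0331), np.int32(494))
side 565 (array([ 0.44487589, -0.0594929 ]), 0.029420995712280275) 0.08306355701793446
(array([ 0.4444, -0.3032]), 0.0309, np.float64(0.0354), np.int32(321))
 (array([ 0.4445, -0.1859]), 0.0296, np.float64(0.0353), np.int32(409))
 (array([0.4362, 0.0593]), 0.03, np.float64(0.0354), np.int32(731))
[[-0.0010052151858739, -0.9999994883556866, -0.00011327310904438509], [-0.9646808601821192, 0.0009398739591537287, 0.2634197309148075], [-0.26341948967515444, 0.00037406591404281483, -0.9646813113842183]] [0.05894924 0.40369685 0.5148976 ]
13.65
```

View pics/w3.png

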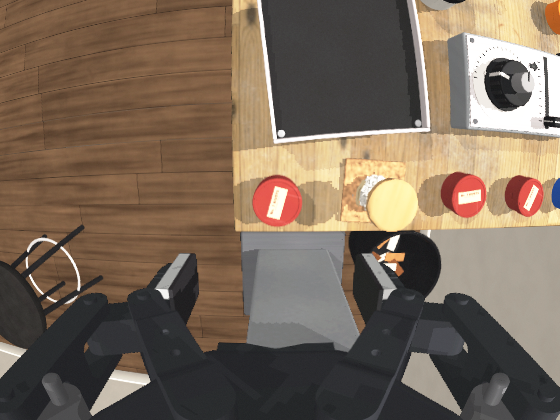

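The jar stands on the pad. The TCP's grasp y agrees with the top camera, and the side camera is biased by about 4 mm in y, so I'll use the top camera. Now the tins, re-locating each one first.

```bash
cat >> h.py <<'E'
SC=np.array([0.598,-0.0157]); SY=0.11
def tins_top():
    p,d,c=frame("top"); W=cloud(d,c); return [r for r in reds(p,W)]
def slot(lx,ly):
    return SC+np.array([np.cos(SY)*lx-np.sin(SY)*ly,np.sin(SY)*lx+np.cos(SY)*ly])
def best(xy,z,yaws):
    o=[]
    for a in yaws:
        q=manip.inverse_kinematics([*xy,z],down(a))
        if q is not None: o.append((abs(q[5]),a))
    return min(o)[1]
def pick_place(xy,lx,ly,yaw):
    s=slot(lx,ly); R=down(yaw)
    manip.set_gripper(0.86)
    manip.move_ptp([*xy,0.12],R); manip.move_l([*xy,0.0135],R,0.12)
    manip.set_gripper(0.0,30); w=manip.current_grip_width(); print("grip",w,manip.current_ee_pos(),manip.current_force())
    z0=manip.current_ee_pos()[2]
    manip.move_l([*xy,0.135],R,0.15); print("lifted",manip.current_grip_width())
    if manip.current_grip_width()<0.5: print("LOST"); return
    manip.move_l([*s,0.135],R,0.25)
    manip.move_l([*s,z0+0.053],R,0.12)
    f0=manip.current_force()[2]
    z=z0+0.052
    while z>z0+0.047:
        manip.move_l([*s,z],R,0.03)
        if manip.current_force()[2]-f0>4: break
        z-=0.001
    print("down",z-z0,manip.current_force()[2]-f0)
    manip.set_gripper(0.77)
    manip.move_l([*s,0.15],R,0.15); print(manip.current_time())
E
python3 - <<'E'
from h import *
t=[r for r in tins_top()]; print(t)
xy=[r[0] for r in t if r[0][1]>0][0]
yaw=best(xy,0.12,[SY-np.pi/4,SY+3*np.pi/4])
pick_place(xy,0.036,0.036,yaw)
p,d,c=frame("wrist"); cv2.imwrite("pics/w4.png",p[:,:,::-1])
manip.move_ptp([0.46,-0.1,0.25],down(-np.pi/2))
print(tins_top(),slot(.036,.036))
E
```

```text
[(array([ 0.4461, -0.3059]), 0.0281, np.float64(0.0332), np.int32(491)), (array([ 0.4455, -0.1893]), 0.0284, np.float64(0.0335), np.int32(493)), (array([0.4358, 0.0562]), 0.0284, np.float64(0.0331), np.int32(494))]
grip 0.6454849784756638 [0.43618885 0.05622406 0.01431933] [-1.59747977 -0.07026038  8.15587742]
lifted 0.6436160013646534
down 0.049 11.990621234960734
20.7333
[(array([0.6481, 0.0163]), 0.0288, np.float64(0.0829), np.int32(467)), (array([ 0.4457, -0.3061]), 0.0282, np.float64(0.0338), np.int32(490)), (array([ 0.4455, -0.1896]), 0.0282, np.float64(0.0333), np.int32(489))] [0.6298304  0.02403444]
```

View pics/w4.png

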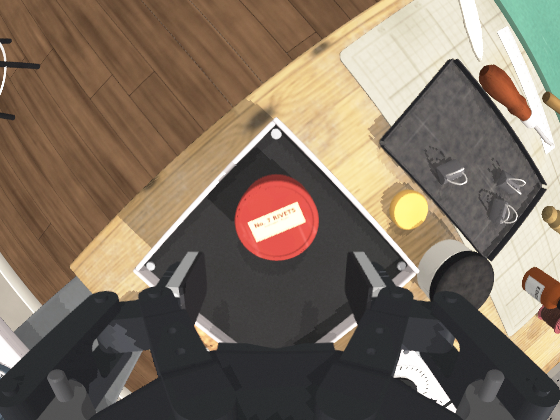

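```bash
python3 - <<'E'
from h import *
R=down(best([.6298,.024],.15,[SY-np.pi/4,SY+3*np.pi/4]))
p,d,c=frame("top"); cv2.imwrite("pics/t5.png",cv2.resize(p[160:310,160:410,::-1],None,fx=3,fy=3))
c=manip.get_calibration("wrist")
# emulate: wrist pose at w4 from relative tool transform
Rt,pt=manip.current_tcp_rot(),manip.current_ee_pos()
Rc,tc=c["R"]@Rt,c["R"]@pt+c["t"]
s=np.array([*slot(.036,.036),.15]); Rw=Rc@R.T; c2=dict(c,R=Rw,t=tc-Rw@s)
print(wproj([.648,.0163,.085],c2),wproj([.6298,.024,.085],c2), manip.current_time())
E
```

```text
[303.18398046 216.08198121] [274.59705323 223.80581029] 21.8083
```

View pics/t5.png

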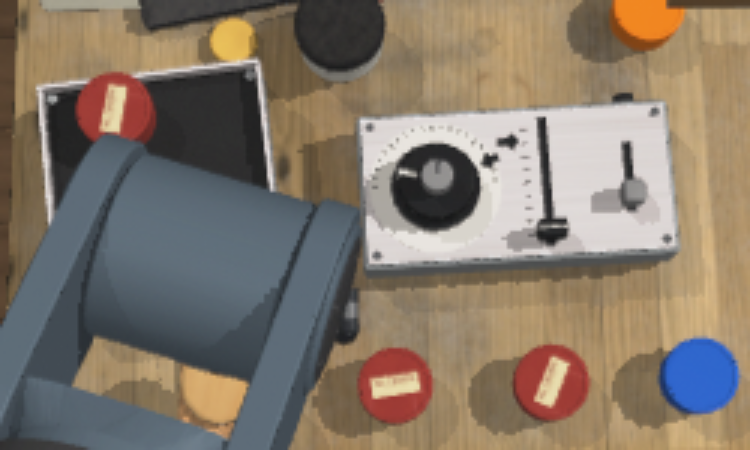

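```bash
python3 - <<'E'
from h import *
p,d,c=frame("top"); W=cloud(d,c)
print([(q["at"],q["confidence"]) for q in manip.look_for("top","tin_a")])
manip.move_ptp([0.4455,-0.1893,0.25],down(-np.pi/2))
p,d,c=frame("wrist"); cv2.imwrite("pics/w6.png",p[:,:,::-1])
print(tins_top(), manip.current_time())
E
```

```text
[([0.6459, 0.0132, 0.0877], 0.82), ([0.4473, -0.1891, 0.0334], 0.78), ([0.4515, -0.4161, 0.0371], 0.65), ([0.4438, -0.3038, 0.032], 0.63), ([0.7322, -0.3893, 0.0368], 0.6)]
[(array([0.6483, 0.0164]), 0.029, np.float64(0.083), np.int32(510)), (array([ 0.4455, -0.3065]), 0.0284, np.float64(0.0334), np.int32(451))] 22.4583
```

View pics/w6.png

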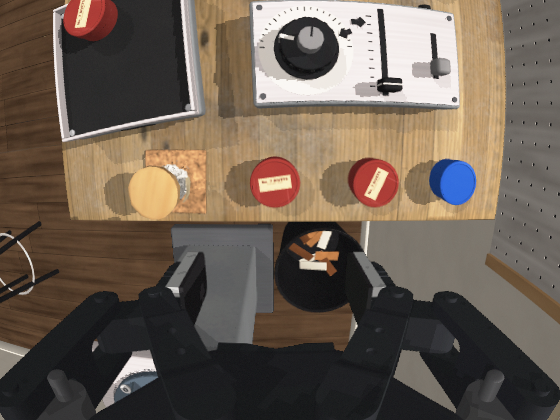

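```bash
python3 - <<'E'
from h import *
xy=np.array([0.4455,-0.1893])
pick_place(xy,-0.036,-0.036,best(xy,0.12,[SY-np.pi/4,SY+3*np.pi/4]))
manip.move_ptp([0.446,-0.29,0.25],down(-np.pi/2))
t=tins_top(); print(t)
p,d,c=frame("wrist"); cv2.imwrite("pics/w7.png",p[:,:,::-1])
E
```

```text
grip 0.6404699369352453 [ 0.44591293 -0.18948813  0.01442411] [-1.11568547  1.28895461  6.6891231 ]
lifted 0.6429105214295191
down 0.049 12.046872253235644
29.475
[(array([0.6478, 0.0165]), 0.0288, np.float64(0.0829), np.int32(506)), (array([ 0.5659, -0.0556]), 0.0285, np.float64(0.0831), np.int32(519)), (array([ 0.4414, -0.3044]), 0.0271, np.float64(0.0336), np.int32(168))]
```

View pics/w7.png

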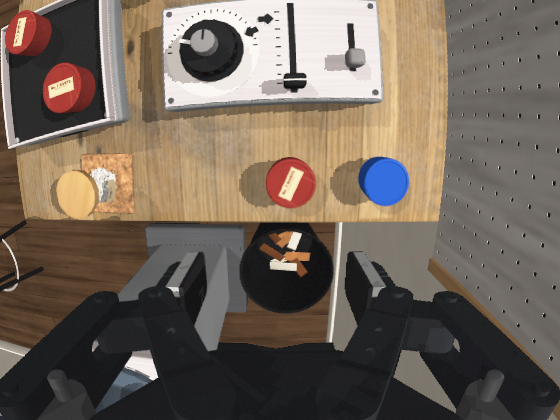

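```bash
python3 - <<'E'
from h import *
c=manip.get_calibration("wrist"); print(wray((291,180),c,.035))
xy=np.array([0.4457,-0.3062])
pick_place(xy,-0.036,0.036,best(xy,0.12,[SY+np.pi/4,SY-3*np.pi/4]))
s=np.array([0.56,-0.285])
manip.move_ptp([0.53,-0.25,0.27],down(-np.pi/2))
print(tins_top())
p,d,c=frame("wrist"); cv2.imwrite("pics/w8.png",p[:,:,::-1])
o=wortho(p,c,(0.51,0.67),(-0.42,-0.16),0.052,0.00033); cv2.imwrite("pics/w8o.png",o[:,:,::-1])
E
```

```text
[ 0.45013452 -0.30660925  0.035     ]
grip 0.6451331016981602 [ 0.4460852  -0.30648989  0.01450518] [-1.03842092  0.19405165  5.93128186]
lifted 0.6458439200831615
down 0.048999999999999995 14.09855904222728
38.1
[(array([0.6478, 0.016 ]), 0.0291, np.float64(0.0829), np.int32(510)), (array([ 0.5666, -0.0561]), 0.0286, np.float64(0.0827), np.int32(519)), (array([0.5574, 0.0153]), 0.0287, np.float64(0.083), np.int32(526))]
```

View pics/w8.png

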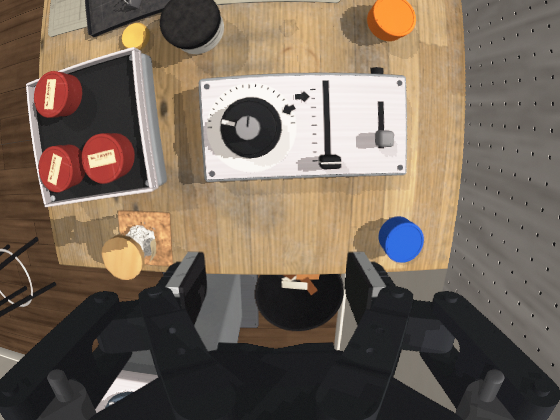

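View pics/w8o.png

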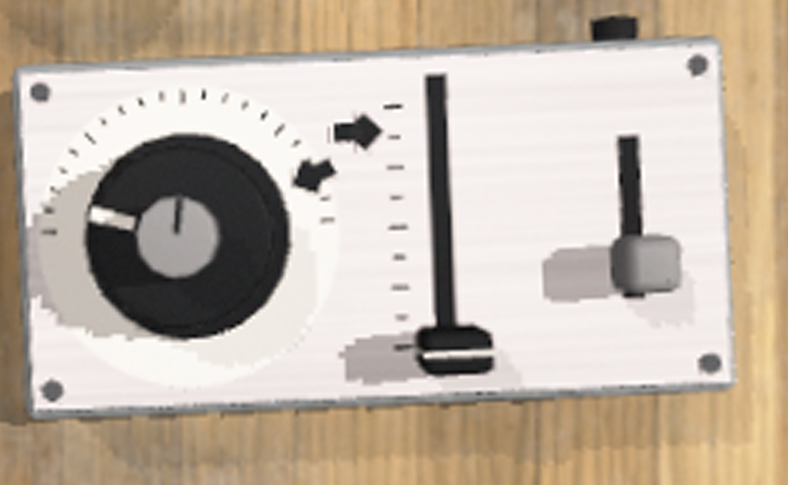

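All three tins stand on the mat. In the rectified console view (0.33 mm/px) the pointer is at (90,212), the dial arrow tip at (292,190), the fader line at row ~354 and the fader arrow tip at (383,131). The ring needs about 2.5 rad clockwise.

```bash
python3 - <<'E'
from h import *
C=np.array([0.592,-0.2220]); y0=0.94
R=down(y0)
manip.set_gripper(0.86)
manip.move_ptp([*C,0.18],R); print(manip.current_qpos().round(3))
p,d,c=frame("wrist"); cv2.imwrite("pics/w9.png",p[:,:,::-1])
manip.move_l([*C,0.060],R,0.1); print(manip.current_force(),manip.current_ee_pos())
manip.set_gripper(0.0,25); print("grip",manip.current_grip_width(),manip.current_force(),manip.current_ee_pos(),manip.current_time())
E
```

```text
[-0.432  0.551  1.475 -0.     1.116 -1.372]
[-0.612717   -0.69976699 -1.33440156] [ 0.59236366 -0.22217045  0.06067703]
grip 0.6434172207625299 [1.15183069 4.38918223 6.46811212] [ 0.5927066  -0.22164519  0.06094164] 43.35
```

View pics/w9.png

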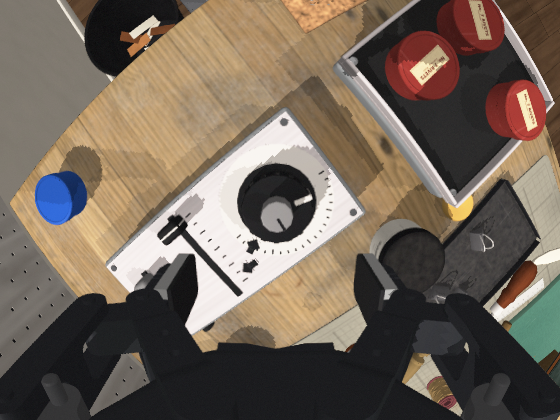

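```bash
python3 - <<'E'
from h import *
q=np.array(manip.current_qpos()); q6=q[5]; tot=2.49
for k in range(1,9):
    a=q.copy(); a[5]=q6+tot*k/8; manip.move_j(a)
    print(manip.current_force().round(1),manip.current_ft_torque().round(2),manip.current_grip_width().__round__(3))
print(manip.current_qpos()[5]-q6)
E
```

```text
[1.  1.1 0.3] [ 0.22 -0.06 -0.12] 0.645
[0.1 1.5 0.8] [ 0.27  0.02 -0.03] 0.644
[-0.3  1.6  1.4] [ 0.3   0.03 -0.06] 0.643
[-0.7  3.1  1.3] [ 0.32  0.08 -0.05] 0.641
[-0.6  2.   2.5] [ 0.41  0.06 -0.02] 0.642
[-0.3  2.4  2.3] [ 0.47  0.13 -0.06] 0.642
[-0.9  3.1  3. ] [ 0.48  0.08 -0.07] 0.642
[0.2 3.  3.3] [0.46 0.11 0.  ] 0.643
2.482489899827195
```

```bash
python3 - <<'E'
from h import *
manip.set_gripper(0.86); p0=manip.current_ee_pos(); manip.move_l([*p0[:2],0.18],None,0.15)
manip.move_ptp([0.53,-0.25,0.27],down(-np.pi/2))
p,d,c=frame("wrist")
o=wortho(p,c,(0.51,0.67),(-0.42,-0.16),0.052,0.00033); cv2.imwrite("pics/w10o.png",o[:,:,::-1])
print(manip.current_time())
E
```

```text
48.3917
```

View pics/w10o.png

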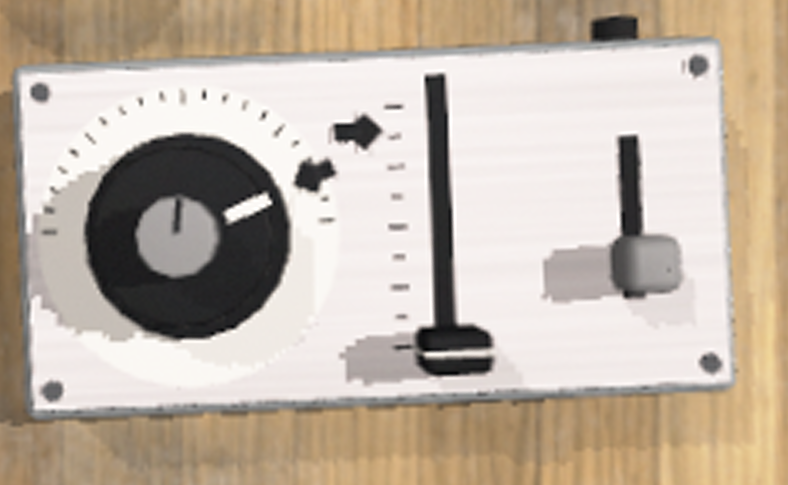

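```bash
cat > ring.py <<'E'
from h import *
C=np.array([0.5922,-0.2220]); s=0.00025
def meas(p,c,tag):
    o=wortho(p,c,(C[0]-.05,C[0]+.05),(C[1]-.05,C[1]+.05),0.078,s)
    g=cv2.cvtColor(o,cv2.COLOR_RGB2GRAY); 
    H=np.arange(g.shape[0]); X=C[0]+.05-H[:,None]*s-C[0]; Y=C[1]+.05-np.arange(g.shape[1])[None]*s-C[1]
    # ring centre from dark blob
    dk=(g<75).astype(np.uint8); n,l,st,ce=cv2.connectedComponentsWithStats(dk); i=1+np.argmax(st[1:,4])
    (cx,cy),r=cv2.minEnclosingCircle(np.argwhere(l==i)[:,::-1].astype(np.float32)); print("ring top circle",C[0]+.05-cy*s,C[1]+.05-cx*s,r*s)
    rad=np.hypot(X,Y); m=(g>170)&(rad<.0265)&(rad>.012)
    n,l,st,ce=cv2.connectedComponentsWithStats(m.astype(np.uint8)); i=1+np.argmax(st[1:,4])
    ii=np.argwhere(l==i); px=.05-ii[:,0]*s; py=.05-ii[:,1]*s
    v=np.linalg.svd(np.stack([px-px.mean(),py-py.mean()],1),full_matrices=False)[2][0]; v*=np.sign(v@[px.mean(),py.mean()])
    print("pointer centroid",px.mean(),py.mean(),"bearing cw",-np.arctan2(py.mean(),px.mean()),"axis cw",-np.arctan2(v[1],v[0]),len(ii))
    o2=wortho(p,c,(C[0]-.05,C[0]+.05),(C[1]-.05,C[1]+.05),0.052,s)
    cv2.imwrite(f"pics/{tag}.png",np.hstack([o,o2])[:,:,::-1])
E
python3 - <<'E'
from ring import *
p,d,c=frame("wrist"); meas(p,c,"r10")
E
```

```text
ring top circle 0.5924160110473633 -0.22366470336914063 0.03136262512207031
pointer centroid 0.008360661268556007 -0.019008434547908234 bearing cw 1.1564238867159022 axis cw 1.1560856456135937 741
```

View pics/r10.png

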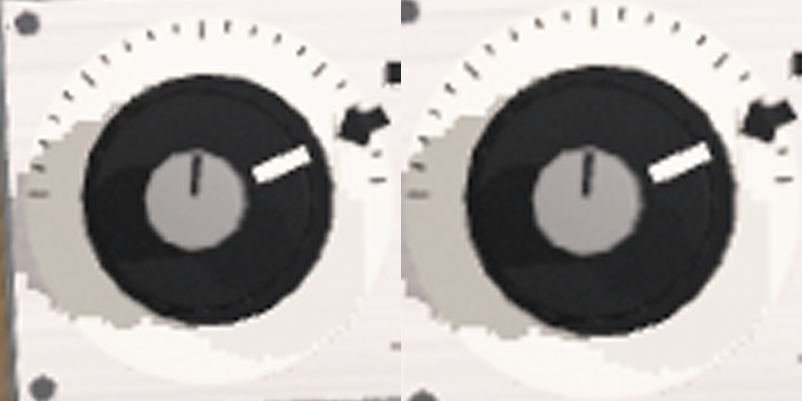

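The pointer now bears 1.156 rad clockwise and the arrow about 1.13–1.16 rad; the inner knob's line is unchanged. Next is the fader.

```bash
python3 - <<'E'
from h import *
BC=np.array([.595,-.2835]); B=0.041; M=np.array([[np.cos(B),-np.sin(B)],[np.sin(B),np.cos(B)]])
p,d,c=frame("wrist"); print("line z76",wray(wproj([.67-354*.00033,-.16-457*.00033,.052],c),c,.076))
print("mark",wray(wproj([.67-131*.00033,-.16-383*.00033,.052],c),c,.05), M.T@(np.array([.6268,-.2864])-BC))
R=down(B); a=BC+M@[-.0395,-.022]; b=BC+M@[.0317,-.022]; print(a,b)
manip.set_gripper(0.5)
manip.move_ptp([*a,0.18],R); manip.move_l([*a,0.060],R,0.1); print(manip.current_force())
manip.set_gripper(0.0,20); print(manip.current_grip_width(),manip.current_force(),manip.current_ee_pos())
n=6
for k in range(1,n+1):
    manip.move_l([*(a+(b-a)*k/n),0.060],R,0.05); print(manip.current_force().round(1))
manip.dwell(.2); print(manip.current_ee_pos())
manip.set_gripper(0.4); e=manip.current_ee_pos(); manip.move_l([*e[:2],.18],R,.15)
manip.move_ptp([0.53,-0.25,0.27],down(-np.pi/2))
p,d,c=frame("wrist")
o=wortho(p,c,(0.51,0.67),(-0.42,-0.16),0.052,0.00033); cv2.imwrite("pics/w11o.png",o[:,:,::-1])
o=wortho(p,c,(0.58,0.66),(-0.34,-0.26),0.076,0.0002);o2=wortho(p,c,(0.58,0.66),(-0.34,-0.26),0.050,0.0002); cv2.imwrite("pics/w11f.png",np.hstack([o,o2])[:,:,::-1])
print(manip.current_time())
E
```

```text
line z76 [ 0.55602114 -0.30676164  0.076     ]
mark [ 0.62694372 -0.28659115  0.05      ] [ 0.03165441 -0.004201  ]
[ 0.55643494 -0.30710056] [ 0.62757511 -0.30418218]
[ 0.13104935 -1.30611232 -0.41279372]
0.15630272829219943 [-0.7033976   0.91756808  4.33521605] [ 0.5566296  -0.30720697  0.06048578]
[1.3 2.3 5.9]
[0.9 0.4 5.2]
[0.9 1.6 5.5]
[1.4 1.5 5.4]
[1.2 1.  5. ]
[1.5 0.8 6.3]
[ 0.62803352 -0.3042413   0.06050698]
57.3417
```

View pics/w11o.png

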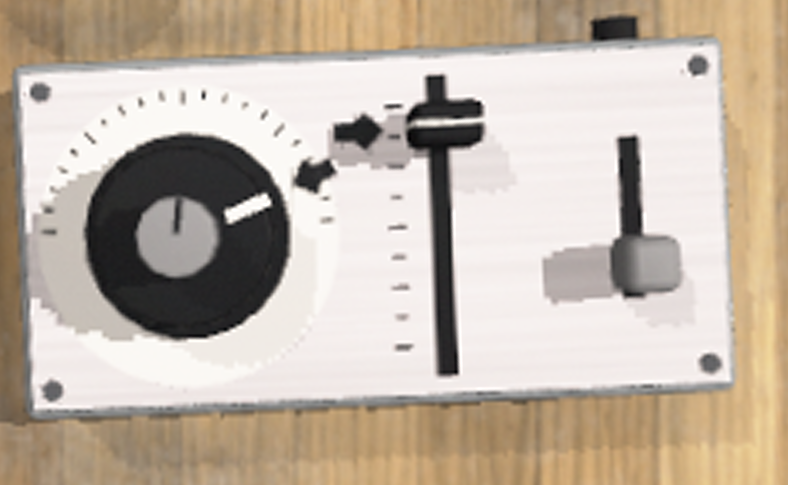

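View pics/w11f.png

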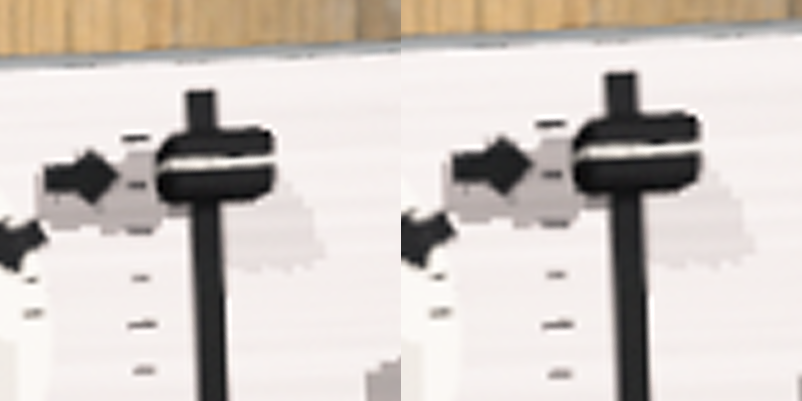

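Fader: the line sits 0.3 mm from the arrow. One check of jar, tins and bystanders before the run switch.

```bash
python3 - <<'E'
from ring import *
p,d,c=frame("wrist"); meas(p,c,"r11")
manip.move_ptp([0.42,-0.30,0.30],down(-np.pi/2))
p,d,c=frame("top"); W=cloud(d,c); z=W[...,2]; cv2.imwrite("pics/t12.png",p[120:330,150:430,::-1])
for r in reds(p,W):
    v=r[0]-SC; print(r, "local",np.cos(SY)*v[0]+np.sin(SY)*v[1],-np.sin(SY)*v[0]+np.cos(SY)*v[1])
m=(z>0.074)&(z<0.095)&(abs(W[...,0]-.444)<.05)&(abs(W[...,1]+.06)<.05)
print("jar",circ(W,m),m.sum())
a=cv2.imread("pics/t12.png"); cv2.imwrite("pics/t12.png",cv2.resize(a,None,fx=2.7,fy=2.7))
E
```

```text
ring top circle 0.592404532623291 -0.2237386894226074 0.03139170265197754
pointer centroid 0.008377503337783714 -0.019078437917222964 bearing cw 1.1570366381004433 axis cw 1.1416025777892995 749
(array([0.6486, 0.0158]), 0.0293, np.float64(0.0829), np.int32(510)) local 0.053752195032979844 0.025754835063274903
(array([ 0.5658, -0.0558]), 0.0283, np.float64(0.0831), np.int32(518)) local -0.03640749621777635 -0.03632277824110652
(array([0.5579, 0.0153]), 0.029, np.float64(0.083), np.int32(528)) local -0.03645451220211115 0.03521474890022831
jar (array([ 0.44458951, -0.06306906]), 0.02854493522644043) 536
```

View pics/t12.png

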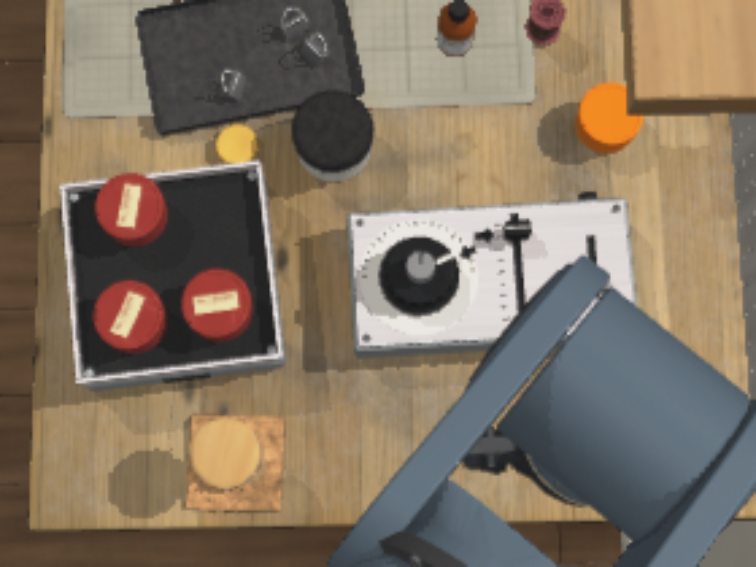

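```bash
python3 - <<'E'
from h import *
p,d,c=frame("side"); W=cloud(d,c); z=W[...,2]
for n,(x,y,h) in dict(a=(.6483,.0204,.085),b=(.5658,-.052,.085),c=(.5579,.019,.085),jar=(.4446,-.059,.084)).items():
    m=(np.hypot(W[...,0]-x,W[...,1]-y)<.025)&(abs(z-h)<.01); P=W[m]; A=np.c_[P[:,:2],np.ones(len(P))]; s=np.linalg.lstsq(A,P[:,2],rcond=None)[0]; print(n,m.sum(),s[:2],P[:,2].mean())
BC=np.array([.595,-.2835]); B=0.041; M=np.array([[np.cos(B),-np.sin(B)],[np.sin(B),np.cos(B)]])
R=down(B); a=BC+M@[-.015,-.085]; b=BC+M@[.016,-.085]; print(a,b)
manip.set_gripper(0.5)
manip.move_ptp([*a,0.18],R); manip.move_l([*a,0.059],R,0.1); print(manip.current_force())
manip.set_gripper(0.0,20); print(manip.current_grip_width(),manip.current_force(),manip.current_ee_pos())
n=4
for k in range(1,n+1):
    manip.move_l([*(a+(b-a)*k/n),0.059],R,0.05); print(manip.current_force().round(1),manip.current_ee_pos())
manip.set_gripper(0.5); e=manip.current_ee_pos(); manip.move_l([*e[:2],.18],R,.15)
manip.move_ptp([0.53,-0.25,0.27],down(-np.pi/2))
p,d,c=frame("wrist")
o=wortho(p,c,(0.51,0.67),(-0.42,-0.16),0.052,0.00033); cv2.imwrite("pics/w13o.png",o[:,:,::-1])
cv2.imwrite("pics/w13.png",p[:,:,::-1])
print(manip.current_time())
E
```

```text
a 489 [ 0.00042215 -0.00797872] 0.0854403259387142
b 395 [-0.0007321  -0.01668413] 0.08549793270203936
c 472 [-0.00174612  0.00449767] 0.08555578820361442
jar 382 [-0.02595178 -0.00846044] 0.08349120674862263
[ 0.58349663 -0.3690434 ] [ 0.61447058 -0.36777275]
[0.40772283 0.35497191 0.23398097]
0.2054070360251716 [0.83725485 1.56036801 3.64151341] [ 0.58383356 -0.36918089  0.05961209]
[1.  0.3 5.3] [ 0.591908   -0.36885024  0.05959255]
[0.8 0.2 6.1] [ 0.59956508 -0.36850777  0.05960042]
[1.  1.1 6.4] [ 0.60731124 -0.36821448  0.05962701]
[-4.9  0.8  8.9] [ 0.61394875 -0.36793141  0.05957343]
65.475
```

View pics/w13o.png

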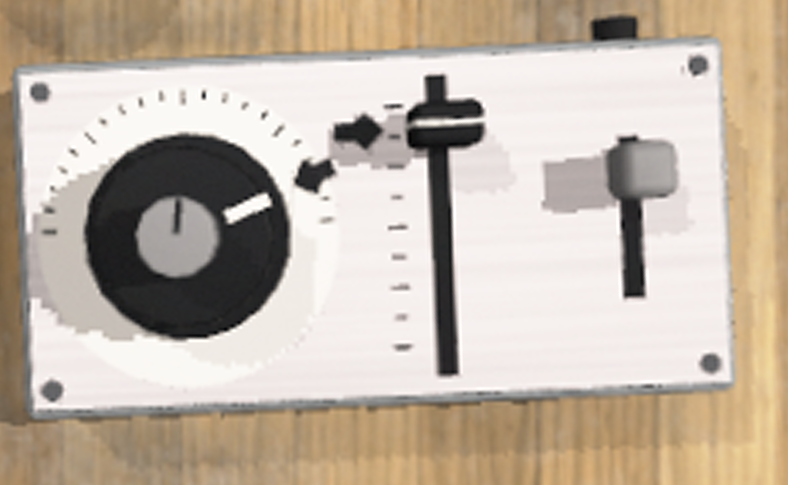

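View pics/w13.png

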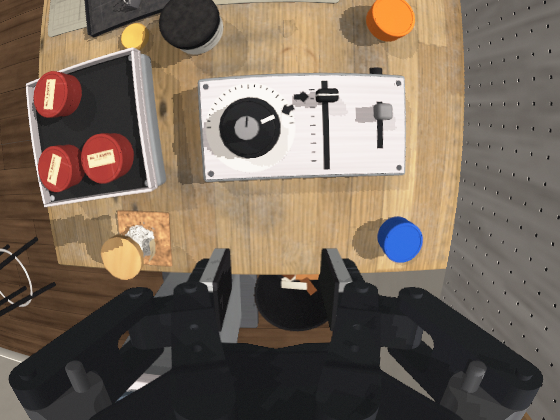

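```bash
python3 - <<'E'
from h import *
print([r for r in tins_top()]); print(manip.sign_off(),manip.current_time())
E
```

```text
[(array([0.6479, 0.0166]), 0.0289, np.float64(0.0828), np.int32(510)), (array([ 0.5656, -0.0555]), 0.0283, np.float64(0.0831), np.int32(518)), (array([0.5576, 0.0152]), 0.029, np.float64(0.0827), np.int32(527))]
the job is handed in; nothing more can be done
the job is handed in; nothing more can be done
```

The job is done and handed in. The last clock reading was about 65 s; hand-in reports no verdict, so the results below are my own measurements.

- **Jar:** it stands upright on the cork pad, about 2 mm from its centre.
- **Tins:** all three red tins were waiting on the bench, and all now stand upright on the mat inside the rim. The first was found 20 mm from where I released it, probably the announced knock. It is now close to the back rim at local x of about 54 mm (limit 65 mm), flat on the mat, so I left it.
- **Ring:** I turned it about 2.48 rad clockwise. Its pointer bears 1.14–1.16 rad and the arrow 1.13–1.16 rad. The arrow's tip was read by eye, but the difference is well inside the 0.1 rad allowed.
- **Inner knob:** its line looks the same before and after.
- **Fader:** its white line is about 0.3 mm from the arrow.
- **Run switch:** it was pushed last, about 30 mm, until I felt the far stop. The picture afterwards shows it staying there.
- **Low white jar, wax and look-alikes:** none of them was touched. The white jar, wax and the orange and blue look-alikes show where they were in the last pictures.

**Disagreement between cameras:** the side camera read about 4 mm off in y. The jar's position at release agreed with the top camera, so I relied on the top and wrist cameras.

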